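# Gather brass discs at the lip of a lidded parts dish, then open it

## Task

Pick up the oblong white dish that has the lip and, with its loose clear lid staying on, tilt it so the two brass discs slide down to the lip end; set the dish back level on the bench with the lid still on. Then lift the lid off by its knob and lay it flat, knob up, on the bare middle of the bench straight ahead of the robot, leaving the discs gathered in the lip end.

Things in the scene. Friction and masses are not known exactly. Their poses are not given: they have to be found in the camera images.
- dish: Loose white plastic dish, 110 (x) by 62 (y) by 30 mm high, 0.25 kg, left or right of the bench's middle. Origin: centre of underside, z up. A flat tab (the lip) sticks out of the rim at the -x end, to x = -78 mm; it faces roughly to the robot. Long sides flat, upright, free to grip across the 62 mm. Floor 4 mm thick, well 94 by 46 mm. The other lidded dish is square, without lip: not used.
- lid: Loose clear lid, plate 101 (x) by 53 by 4 mm, 60 g, with a round black knob, 16 mm in diameter, from 4 to 30 mm above its underside. Origin: centre of underside, z up. Rests on a ledge 22 mm up in the dish, 1.5 mm play; the rim ends 8 mm above the ledge and holds it up to about 45 degrees of tilt. Bare bench for it: x 0.44 to 0.68 m, y -0.08 to 0.08 m.
- disc_a: Slippery brass disc, 18 mm in diameter, 5 mm thick, 11 g, flat on the dish floor, at the start towards the end away from the lip (+x). Origin: centre of underside. Slides once the floor tilts about 15 degrees, freely at 30; stays put when level. The inner wall at the lip end is at dish x = -47 mm; gathered: disc at dish x below -15 mm.
- disc_b: The second brass disc, the same as the first, lying beside it (other side of the dish's long centre line).
Not all that is in view belongs to the job. What is shaped like the lid but purple or red is not meant.

How it is judged (in metres and radians):
On the way, in this order (a step that is already met when the one before it is completed fails the run):
1. dish tilted more than 10 degrees with the lid in place and both discs at the lip end (angle between dish's own z axis and vertical above 0.175 rad and distance between lid and dish below 0.032 m and z of lid in the frame of dish above 0.014 m and x of each of disc_a, disc_b in the frame of dish below -0.015 m and distance between each of disc_a, disc_b and dish below 0.06 m and z of each of disc_a, disc_b in the frame of dish below 0.02 m), for 0.1 s.
2. dish back level on the bench, lid still in place, discs at the lip end (height (world z) of dish below 0.008 m and angle between dish's own z axis and vertical below 0.1 rad and distance between lid and dish below 0.032 m and z of lid in the frame of dish above 0.014 m and x of each of disc_a, disc_b in the frame of dish below -0.015 m and distance between each of disc_a, disc_b and dish below 0.06 m and z of each of disc_a, disc_b in the frame of dish below 0.02 m), for 0.2 s.
At the end, for the whole second after the job is handed in: The dish stands level (6 degrees) on the bench with both discs in its lip end (dish x below -15 mm); the lid lies flat, knob up (10 degrees), on the bench within 80 mm of the line straight ahead of the robot, 0.36 to 0.76 m out; all released and at rest (height (world z) of each of dish, lid below 0.008 m and angle between dish's own z axis and vertical below 0.1 rad and x of each of disc_a, disc_b in the frame of dish below -0.015 m and distance between each of disc_a, disc_b and dish below 0.06 m and z of each of disc_a, disc_b in the frame of dish below 0.02 m and angle between lid's own z axis and vertical below 0.175 rad and world y of lid between -0.08 and 0.08 m and world x of lid between 0.36 and 0.76 m and linear speed of each of lid, dish below 0.02 m/s); the robot touches nothing.
It fails at once if the lid is off the dish while a disc is not gathered at the lip end (distance between lid and dish above 0.05 m and not (x of each of disc_a, disc_b in the frame of dish below -0.015 m and distance between each of disc_a, disc_b and dish below 0.06 m and z of each of disc_a, disc_b in the frame of dish below 0.02 m)).
It also fails if it takes over 64 s, if anything falls off the work surface, if the arm or the gripper's body presses on something with over 40 N, if the wrist force passes 120 N, or if a joint passes its speed limit or range.

## Robot

A 7-joint arm with a two-finger parallel gripper is mounted at the origin on the work surface. World frame = base frame: x ahead of the robot, y to its left, z up, the work surface at z = 0. Lengths are in mm, angles in rad, forces in N, time in s.
With the tool pointing down it reaches from about 400 to 850 mm from the base axis. Payload 4.5 kg.
Tool frame: the origin (TCP) lies midway between the tips of the shut fingers; the grasp point (between the pads) lies 19 mm behind it; z points along the fingers, y is the direction in which the jaws open and shut (so a half turn about z gives the same grasp; the last joint's range is limited). The gripper opens to 88 mm and grips with 3 to 60 N. Pads are 18 mm wide; open, the fingers measure 123 mm over their backs; the gripper's body (75 mm by 187 mm) begins 45 mm behind the grasp point.
Start: joints at [-1.11, 0.689, -0.195, 1.565, 0.157, 0.902, -0.215], TCP at [258.709, 568.967, 238.743] pointing down, gripper open.
Joint ranges: [-3.01, 3.01], [-0.46, 2.08], [-1.47, 1.51], [0.13, 2.56], [-1, 4.14], [0.04, 2.09], [-2.66, 2.66]. Speed limits (rad/s): [2.57, 2.57, 3.14, 3.14, 3.14, 3.14, 3.14].

## Interface

Orientations are given as [roll, pitch, yaw] about the fixed x, y, z axes, in that order (R = Rz(yaw) Ry(pitch) Rx(roll)).
In Python, from station import * gives the robot as it stands.
- The arm moves only by the shell command python3 -m crank 'ROWS' [FORCE]. ROWS is text: rows parted by semicolons, each of 5 numbers parted by spaces: the shift along the world's x, y, z in mm, then the turn about the world's z in rad, then the closure, from 0 (fully open) to 1 (shut). In form: x y z yaw fingers; .... A call has 1 to 5 rows; each row is the pose to reach, as a shift and turn from the pose measured when the call began; what a row does not reach only later rows make up. A row lasts 1/10 s, in which the tool goes at most 50 mm and 8.59 degrees, less where a joint would pass 70% of its speed; a pose out of reach is approached as far as the arm can. A call with a gripper value outside its range is refused whole. The fingers move at their own pace and stop on an object; FORCE is the grip in N (left out, the last holds). Time passes only in rows, so rows that repeat a pose let the fingers close. It gives the time, the measured TCP pose, the force and the opening at its end, in the units of the state.
- get_obs(): the state, without advancing time (a new reading comes with each control period).
- capture(name): name is "scene" or "top" or "wrist"; returns a dict with "color" (384x512x3 uint8, red, green, blue), "z_map" (384x512 float32, mm along the optical axis (not along the pixel's ray), 0 where there is no reading), "fx", "fy", "cx", "cy" (pixels), "rvec" (rotation vector, rad) and "tvec" (3), from world to camera coordinates, as OpenCV has them. Camera axes: x right, y down, z forward; pixel columns grow to the right and rows downward; lengths in mm; the calibration is good to about 2 mm. A picture is of the moment at which its call begins.
- job_done(): hands the job in, once; it reports no verdict.
The state is a dict: "time": time; "joint_pos": joint angles; "qd": joint speeds; "tau": joint torques, N m; "eef_pos": TCP position; "orientation": TCP orientation; "ft_force": force on the tool from outside, world axes, zero at the start; "ft_torque": the same for the moment, N m; "opening": opening from 0.0 (shut) to 1.0 (fully open).
Only numpy, scipy, OpenCV 4.12 (cv2) and the standard library are available. Lean on these libraries where they do the work, as an engineer would, in place of code of your own. Each camera call takes 0.05 s, during which the arm holds its last target.

## Working session

There is one attempt and no reset: what is moved stays moved. The work goes in short steps, Python scripts to look and compute and a shell command to move; the robot and the scene stay as the last step left them, time stands still between calls to the robot, and variables do not carry over. Pictures are saved under pics/ and viewed, and the job is handed in when it is done.

```bash
ls; mkdir -p pics
cat > h.py <<'E'
from station import *
import numpy as np, cv2
def save(n,im): cv2.imwrite('pics/%s.png'%n, im[...,::-1])
def cam(c):
    R=cv2.Rodrigues(np.array(c['rvec'],float))[0]; t=np.array(c['tvec'],float).reshape(3); return R,t
def ray(c,u,v,z):
    R,t=cam(c); o=-R.T@t; d=R.T@np.array([(u-c['cx'])/c['fx'],(v-c['cy'])/c['fy'],1.]); return o+d*(z-o[2])/d[2]
def cloud(c):
    R,t=cam(c); Z=c['z_map']; v,u=np.indices(Z.shape)
    P=np.stack([(u-c['cx'])/c['fx']*Z,(v-c['cy'])/c['fy']*Z,Z],-1); W=(P-t)@R; W[Z==0]=np.nan; return W
E
python3 - <<'E'
from h import *
for n in ['top','scene']:
    c=capture(n); save(n+'0',cv2.resize(c['color'],(800,600),interpolation=cv2.INTER_CUBIC)); R,t=cam(c); print(n,-R.T@t,c['fx'])
o=get_obs(); print(o)
E
```

```text
pics
top [ 206.66023515 -143.61561878 1276.90000173] 407.62197923284646
scene [926.68033474 464.08140294 979.35484464] 444.59256726426344
{'time': 0.1, 'joint_pos': array([-1.11021454,  0.68990774, -0.19450572,  1.56620985,  0.15733909,
        0.90247407, -0.21506506]), 'qd': array([ 7.27821088e-04, -2.90556979e-03, -4.33545670e-04, -2.01668258e-03,
       -8.76716998e-04,  4.34277599e-04,  7.21614759e-05]), 'tau': array([-3.32465963e-03, -5.28510797e+01, -1.27191592e+00, -1.53838742e+01,
       -5.26818889e-02,  2.03875563e-03,  3.37608708e-05]), 'eef_pos': array([258.54306902, 568.41967716, 237.99314865]), 'orientation': array([-3.13999410e+00,  1.50796851e-04,  2.71493169e+00]), 'ft_force': array([ 0.15542053, -0.0197817 , -0.12517386]), 'ft_torque': array([ 0.00688593, -0.00293416,  0.03129615]), 'opening': 0.9959840192804779}
```

View pics/top0.png

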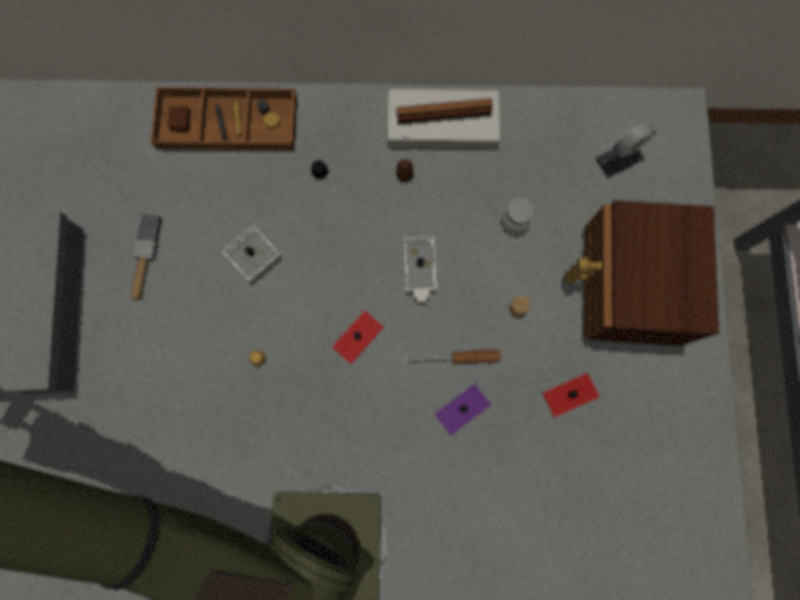

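View pics/scene0.png

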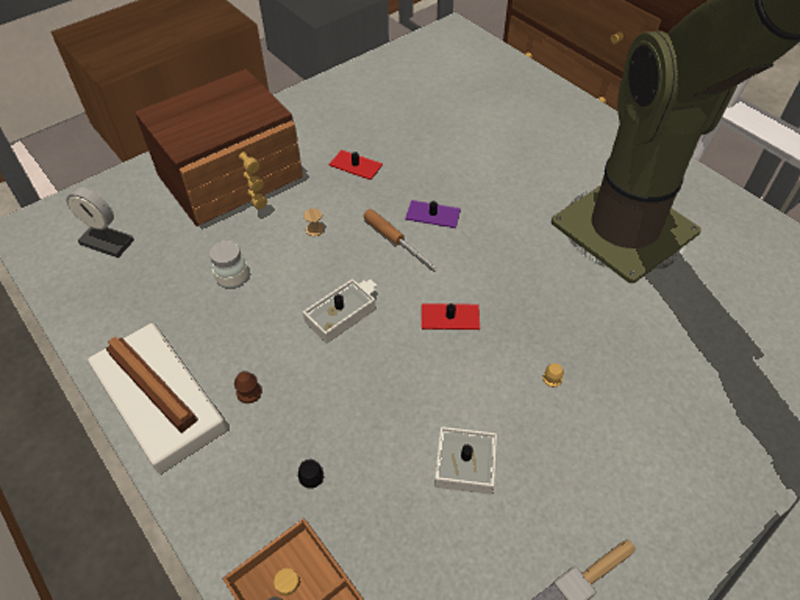

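The top view (800x600) shows these candidates: the oblong lipped dish at (421,265) with its lip at (421,296), and the square lidded dish at (250,253). The lookalike lids are red at (357,337) and (571,395) and purple at (463,409). I choose the lipped dish and will crop it and measure it.

```bash
cat > m.py <<'E'
from h import *
c=capture('top'); im=c['color']; W=cloud(c)
s=512/800
x0,x1,y0,y1=245,295,140,200
save('crop_top',cv2.resize(im[y0:y1,x0:x1],(500,600),interpolation=cv2.INTER_CUBIC))
for n,u,v,z in [('redlid',357,337,4),('red2',571,395,4),('purple',463,409,4),('square',250,253,26),('knob',421,263,40),('liptip',421,300,28),('driver',410,361,5)]:
    print(n,ray(c,u*s,v*s,z).round(),W[int(v*s),int(u*s)].round())
c=capture('scene'); im=c['color']
save('crop_scene',cv2.resize(im[170:225,185:250],(780,660*1)[:2] if 0 else (709,600),interpolation=cv2.INTER_CUBIC))
E
python3 m.py
```

```text
redlid [405. -51.   4.] [403. -51.  29.]
red2 [ 295. -478.    4.] [ 295. -470.   29.]
purple [ 264. -264.    4.] [ 265. -260.   31.]
square [572. 171.  26.] [567. 164.  54.]
knob [ 551. -178.   40.] [ 549. -176.   52.]
liptip [ 478. -179.   28.] [ 477. -177.   32.]
driver [ 358. -158.    5.] [ 357. -157.   14.]
```

View pics/crop_top.png

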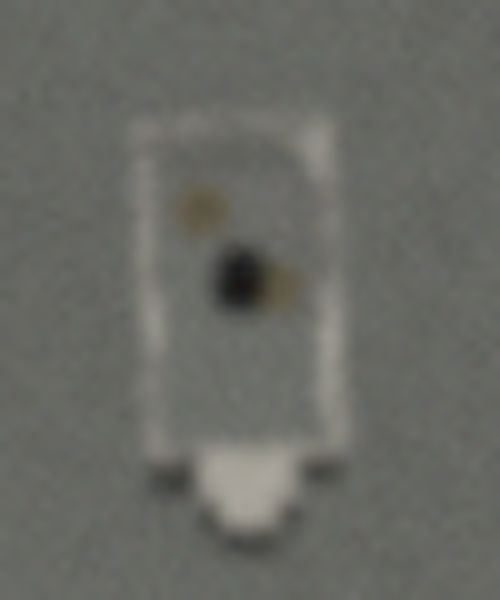

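View pics/crop_scene.png

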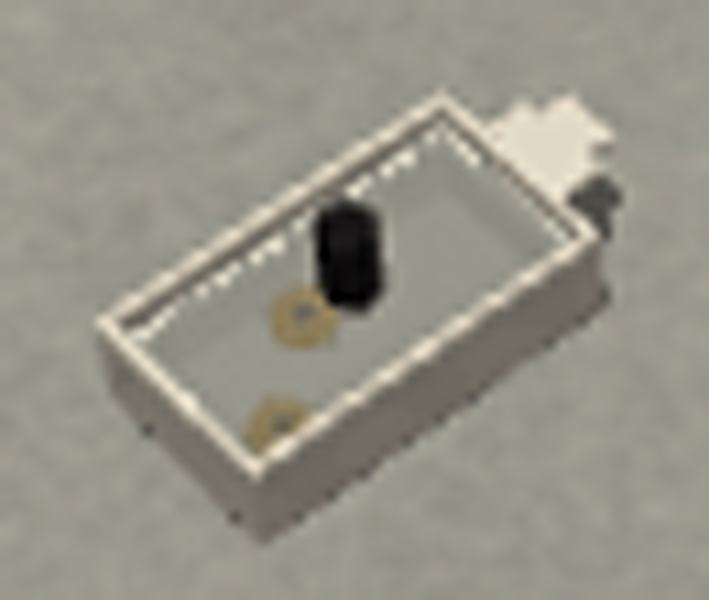

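Run:
```python
from h import *
c=capture('top')
f=lambda x,y,z:ray(c,245+x/10,140+y/10,z)
P=[f(*p,30) for p in [(135,120),(328,120),(345,455),(155,455)]]
print(np.round(P,1)); print('centre',np.mean(P,0))
for a,b in[(0,1),(1,2),(2,3),(3,0)]: print(np.linalg.norm(P[a]-P[b]))
ax=(P[0]+P[1]-P[2]-P[3])/2; print('yaw dish',np.arctan2(ax[1],ax[0]))
s=capture('scene')
sc=f2=None
sf=lambda x,y,z:ray(s,185+x*65/709,170+y*55/600,z)
Q=[sf(*p,30) for p in [(440,100),(590,240),(258,470),(103,325)]]
print(np.round(Q,1),np.mean(Q,0)); 
for a,b in[(0,1),(1,2),(2,3),(3,0)]: print(np.linalg.norm(Q[a]-Q[b]))
ax=(Q[2]+Q[3]-Q[0]-Q[1])/2; print('yaw dish',np.arctan2(ax[1],ax[0]))
print('knob top scene',sf(345,215,52), 'knob top', f(240,265,52),'lip', f(247,530,28), sf(600,110,28))
print('discs',f(202,210,9),f(283,287,9),sf(303,318,9),sf(282,425,9))
```

```text
[[ 607.7 -143.    30. ]
 [ 608.5 -204.7   30. ]
 [ 498.6 -210.3   30. ]
 [ 497.8 -150.7   30. ]]
centre [ 553.17861016 -177.16593326   30.        ]
61.70677163212532
110.053410376385
59.66053086331418
110.16873053780978
yaw dish 0.060372485457818016
[[ 503.2 -201.6   30. ]
 [ 501.  -141.9   30. ]
 [ 605.3 -136.5   30. ]
 [ 609.9 -196.    30. ]] [ 554.86685298 -169.00923492   30.        ]
59.770956175754854
104.4569886027255
59.68738145570299
106.84878191247547
yaw dish 0.05165393376648005
knob top scene [ 552.58400808 -171.49999615   52.        ] knob top [ 553.8394906  -176.32062437   52.        ] lip [ 474.55545931 -179.76946397   28.        ] [ 472.66324041 -174.75128961   28.        ]
discs [ 584.32504548 -165.0435685     9.        ] [ 558.85654723 -191.37341213    9.        ] [ 562.63273937 -180.88984503    9.        ] [ 585.81570082 -157.20222021    9.        ]
```

```bash
python3 -m crank '20 -44 0 0.1 0; 40 -88 0 0.2 0; 60 -132 0 0.3 0; 80 -176 0 0.4 0; 100 -220 0 0.48 0'; python3 -m crank '20 -44 0 0 0; 40 -88 0 0 0; 60 -132 0 0 0; 80 -176 0 0 0; 100 -220 0 0 0'; python3 -m crank '20 -44 0 0 0; 40 -88 0 0 0; 60 -132 0 0 0; 80 -176 0 0 0; 100 -220 0 0 0'
```

```text
time: 0.8
eef_pos: [359.3, 347.0, 238.5]
orientation: [-3.141, 0.0, -3.084]
ft_force: [1.1, 0.2, -0.2]
opening: 1.003
time: 1.3
eef_pos: [460.0, 125.1, 238.8]
orientation: [-3.141, 0.001, -3.084]
ft_force: [1.2, 0.2, 0.6]
opening: 0.999
time: 1.8
eef_pos: [560.5, -97.0, 238.9]
orientation: [-3.141, 0.001, -3.085]
ft_force: [0.7, 0.8, 0.7]
opening: 1.0
```

```bash
python3 -m crank '18 -38 0 0 0; 35 -75 0 0 0; 35 -75 0 0 0'
python3 - <<'E'
from h import *
c=capture('wrist'); save('w1',cv2.resize(c['color'],(800,600))); R,t=cam(c); print(-R.T@t,R)
E
```

```text
time: 2.1
eef_pos: [596.4, -180.1, 238.1]
orientation: [-3.137, 0.002, -3.095]
ft_force: [-0.5, 0.9, 0.7]
opening: 1.006
[ 515.31854321 -181.97919193  383.72539245] [[-0.04797205  0.99883793 -0.00463486]
 [ 0.94886343  0.0470204   0.31216546]
 [ 0.31202063  0.01057737 -0.95001644]]
```

View pics/w1.png

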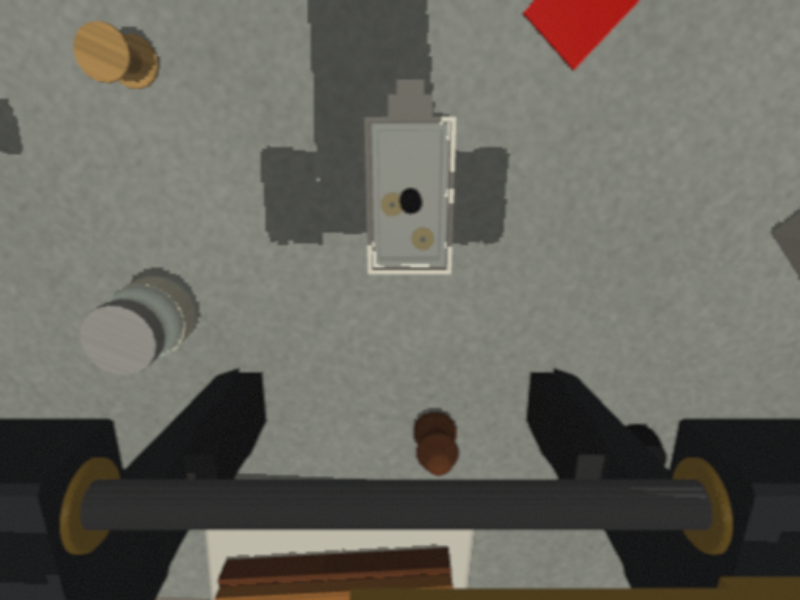

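The wrist view shows the lipped dish with rim corners at about (364,118), (455,117), (450,273) and (368,273), the knob at (410,201), and discs at (392,205) and (422,239).

Run:
```python
from h import *
c=capture('wrist'); s=.64
P=np.array([ray(c,u*s,v*s,30) for u,v in [(365,118),(456,117),(451,273),(368,273)]])
print(P.round(1),P.mean(0)); 
for a,b in[(0,1),(1,2),(2,3),(3,0)]: print(np.linalg.norm(P[a]-P[b]))
ax=(P[2]+P[3]-P[0]-P[1])/2; print('yaw',np.arctan2(ax[1],ax[0]),ray(c,410*s,198*s,52))
e=np.array([np.cos(.056),np.sin(.056)])
for u,v in[(392,205),(422,239)]: print('disc x',(ray(c,u*s,v*s,9)-P.mean(0))[:2]@e)
print(get_obs()['eef_pos'])
```

```text
[[ 500.3 -200.4   30. ]
 [ 496.4 -138.9   30. ]
 [ 605.3 -132.8   30. ]
 [ 608.5 -194.7   30. ]] [ 552.6207393  -166.69067264   30.        ]
61.64998158150472
109.02895056976892
61.974880081594314
108.41900579537739
yaw 0.05479747690061854 [ 549.59057417 -167.43983332   52.        ]
disc x 6.68426856842488
disc x 32.75829272662139
[ 595.32165343 -172.75242601  238.40395443]
```

```bash
python3 -m crank '-1 2 -40 0 0; -2 4 -80 0 0; -2 4 -120 0 0; -2 4 -135 0 0; -2 4 -135 0 0'
python3 - <<'E'
from h import *
c=capture('wrist'); save('w2',cv2.resize(c['color'],(800,600))); print(get_obs()['eef_pos'])
E
```

```text
time: 2.7
eef_pos: [591.8, -167.0, 101.9]
orientation: [3.14, -0.003, -3.085]
ft_force: [0.3, -0.2, 0.8]
opening: 1.002
[ 593.40339352 -167.51483732  103.70467755]
```

View pics/w2.png

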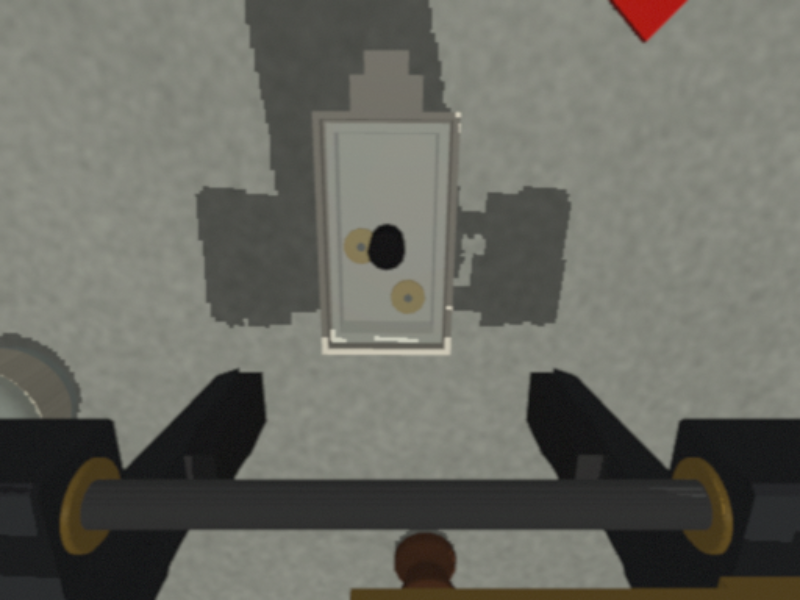

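Run:
```python
from h import *
c=capture('wrist'); s=.64
P=np.array([ray(c,u*s,v*s,30) for u,v in [(312,112),(461,112),(450,354),(321,354)]])
print(P.round(1),P.mean(0)); 
for a,b in[(0,1),(1,2),(2,3),(3,0)]: print(np.linalg.norm(P[a]-P[b]))
ax=(P[2]+P[3]-P[0]-P[1])/2; print('yaw',np.arctan2(ax[1],ax[0]))
o=get_obs();print(o['eef_pos'],o['orientation'])
```

```text
[[ 502.5 -206.3   30. ]
 [ 498.9 -144.    30. ]
 [ 609.2 -138.5   30. ]
 [ 612.8 -201.4   30. ]] [ 555.81214312 -172.5811896    30.        ]
62.40467006038488
110.45619311828163
63.06977330659321
110.42152615265573
yaw 0.04741416413647471
[ 594.37557561 -167.98324326  104.82889165] [ 3.14140358e+00  2.88926201e-03 -3.08588548e+00]
```

```bash
python3 -m crank '1 -2 -35 0 0; 2 -3 -70 0 0; 2 -3 -90 0 0; 2 -3 -98 0 0; 2 -3 -99 0 0' 8; python3 -m crank '0 0 0 0 0'
```

```text
time: 3.3
eef_pos: [597.3, -170.9, 6.8]
orientation: [-3.142, 0.005, -3.086]
ft_force: [0.6, -0.3, -0.2]
opening: 0.998
time: 3.4
eef_pos: [598.6, -171.0, 8.5]
orientation: [-3.141, 0.007, -3.086]
ft_force: [0.5, -0.2, -0.4]
opening: 0.997
```

```bash
python3 -m crank '-1 0 -3 0 0; -1 0 -3 0 0.3; -1 0 -3 0 0.5; -1 0 -3 0 0.5; -1 0 -3 0 0.5' 8; python3 -m crank '0 0 0 0 0.5;0 0 0 0 0.5'
```

```text
time: 3.9
eef_pos: [597.7, -171.1, 5.7]
orientation: [-3.141, 0.007, -3.086]
ft_force: [-0.4, -0.4, 1.7]
opening: 0.703
time: 4.1
eef_pos: [597.7, -171.1, 5.7]
orientation: [-3.141, 0.007, -3.086]
ft_force: [0.0, 0.2, 0.5]
opening: 0.703
```

```bash
python3 -m crank '-1 0 5 0 0.5; -3 0 9 0 0.5; -5 0 13 0 0.5; -6 0 16 0 0.5; -6 0 16 0 0.5' 8
python3 - <<'E'
from h import *
c=capture('scene'); im=c['color']
save('s1',cv2.resize(im[130:260,150:300],(692,600),interpolation=cv2.INTER_CUBIC))
c=capture('wrist'); save('w3',cv2.resize(c['color'],(800,600)))
E
```

```text
time: 4.6
eef_pos: [591.5, -171.2, 22.2]
orientation: [-3.141, 0.007, -3.086]
ft_force: [0.2, -0.0, -2.5]
opening: 0.707
```

View pics/s1.png

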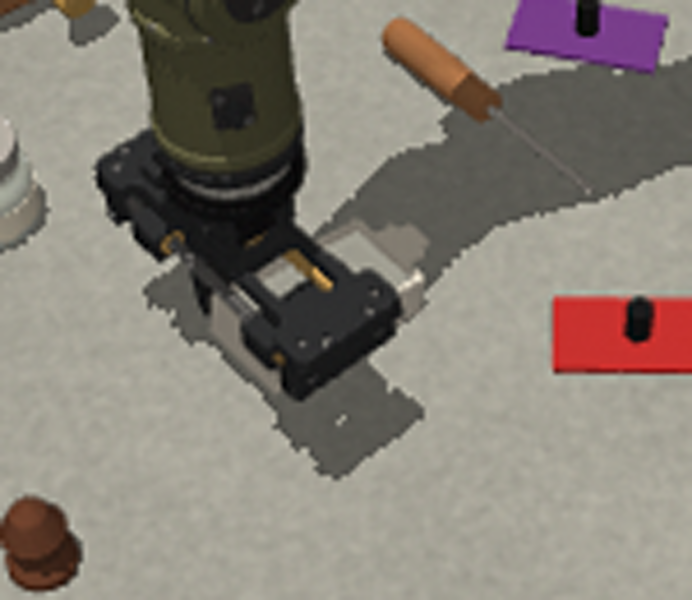

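View pics/w3.png

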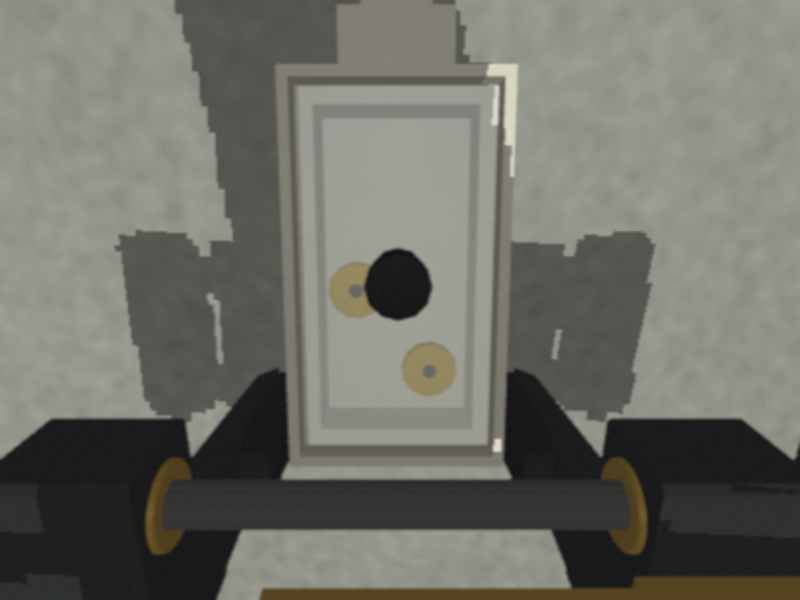

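```bash
cat > t.py <<'E'
from h import *
import sys
c=capture('wrist'); W=cloud(c); s=.64
if len(sys.argv)>1: save(sys.argv[1],cv2.resize(c['color'],(800,600)))
# side-rim heights: scan columns through the cloud; points within dish region above 15 mm
o=get_obs(); e=o['eef_pos']; yw=o['orientation'][2]-np.pi; ex=np.array([np.cos(yw),np.sin(yw)]); ey=np.array([-ex[1],ex[0]])
d=W[...,:2]-e[:2]; X=d@ex; Y=d@ey; Z=W[...,2]
print('eef',e.round(1),'op',o['opening'].round(3),'fz',o['ft_force'][2].round(1))
for lo in range(-130,20,10):
    r=[]
    for (a,b) in [(-8,8),(25,32),(-32,-25)]:
        m=(X>lo)&(X<=lo+10)&(Y>a)&(Y<b)&np.isfinite(Z)
        r.append((int(m.sum()),np.round(np.nanmedian(Z[m]),1) if m.sum()>3 else None))
    print(lo+5,r)
E
python3 t.py
```

```text
Traceback (most recent call last):
  File "t.py", line 8, in <module>
    print('eef',e.round(1),'op',o['opening'].round(3),'fz',o['ft_force'][2].round(1))
                                ^^^^^^^^^^^^^^^^^^
AttributeError: 'float' object has no attribute 'round'
```

```bash
sed -i "s/o\['opening'\].round(3)/round(o['opening'],3)/" t.py; python3 t.py
```

```text
eef [ 591.6 -171.1   21.7] op 0.702 fz -1.4
-125 [(0, None), (52, np.float64(-0.2)), (48, np.float64(-0.5))]
-115 [(563, np.float64(27.3)), (354, np.float64(-0.3)), (346, np.float64(-0.2))]
-105 [(1109, np.float64(28.6)), (209, np.float64(-0.1)), (204, np.float64(-0.2))]
-95 [(1086, np.float64(27.0)), (507, np.float64(28.9)), (355, np.float64(29.7))]
-85 [(956, np.float64(27.7)), (482, np.float64(28.6)), (358, np.float64(30.8))]
-75 [(936, np.float64(29.4)), (464, np.float64(30.3)), (344, np.float64(32.6))]
-65 [(889, np.float64(31.0)), (439, np.float64(31.8)), (323, np.float64(34.1))]
-55 [(1480, np.float64(41.1)), (438, np.float64(33.3)), (319, np.float64(35.8))]
-45 [(761, np.float64(60.2)), (414, np.float64(35.0)), (307, np.float64(37.4))]
-35 [(361, np.float64(36.3)), (396, np.float64(36.7)), (297, np.float64(39.0))]
-25 [(2776, np.float64(101.2)), (1264, np.float64(100.9)), (1168, np.float64(101.3))]
-15 [(1298, np.float64(40.0)), (609, np.float64(43.2)), (282, np.float64(42.4))]
-5 [(730, np.float64(40.8)), (360, np.float64(41.6)), (807, np.float64(48.4))]
5 [(795, np.float64(42.7)), (354, np.float64(45.0)), (386, np.float64(46.1))]
15 [(0, None), (0, None), (0, None)]
```

The dish pivots in the pads: the rim slope gives about 9.4°. I'll carry on to about 30°.

```bash
python3 -m crank '-4 0 7 0 0.5; -8 0 15 0 0.5; -13 -1 21 0 0.5; -19 -1 28 0 0.5; -19 -1 28 0 0.5' 8; python3 t.py w4
```

```text
time: 5.3
eef_pos: [571.8, -172.6, 50.9]
orientation: [-3.14, 0.007, -3.086]
ft_force: [-0.1, 0.0, -1.4]
opening: 0.705
eef [ 572.1 -172.5   50.5] op 0.703 fz -0.2
-125 [(511, np.float64(-0.2)), (224, np.float64(-0.2)), (221, np.float64(-0.2))]
-115 [(418, np.float64(16.0)), (250, np.float64(-0.2)), (242, np.float64(-0.2))]
-105 [(621, np.float64(20.6)), (235, np.float64(-0.1)), (238, np.float64(-0.2))]
-95 [(664, np.float64(25.5)), (208, np.float64(25.9)), (173, np.float64(1.4))]
-85 [(649, np.float64(26.7)), (325, np.float64(28.1)), (235, np.float64(29.5))]
-75 [(669, np.float64(31.9)), (325, np.float64(33.4)), (238, np.float64(34.6))]
-65 [(920, np.float64(38.0)), (341, np.float64(38.4)), (257, np.float64(40.0))]
-55 [(944, np.float64(71.1)), (352, np.float64(43.8)), (260, np.float64(45.4))]
-45 [(380, np.float64(59.4)), (370, np.float64(49.0)), (273, np.float64(50.4))]
-35 [(745, np.float64(53.1)), (378, np.float64(54.3)), (278, np.float64(55.7))]
-25 [(2809, np.float64(130.3)), (1285, np.float64(130.1)), (1178, np.float64(130.6))]
-15 [(1369, np.float64(65.1)), (646, np.float64(67.6)), (335, np.float64(66.6))]
-5 [(824, np.float64(68.6)), (406, np.float64(70.0)), (853, np.float64(75.5))]
5 [(520, np.float64(75.3)), (217, np.float64(75.6)), (280, np.float64(76.5))]
15 [(0, None), (0, None), (0, None)]
```

View pics/w4.png

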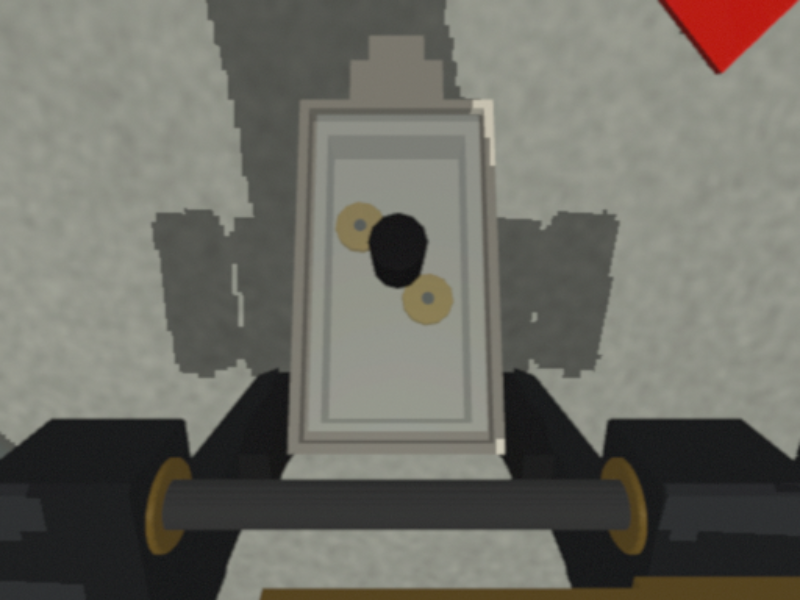

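The slope is now about 27.6°, the lid is seated, and the discs at (360,225) and (428,298) have started to slide. I'll add a few degrees and wait.

```bash
python3 -m crank '-3 0 3 0 0.5; -6 0 6 0 0.5; -6 0 6 0 0.5; -6 0 6 0 0.5; -6 0 6 0 0.5'; python3 -m crank '0 0 0 0 0.5;0 0 0 0 0.5;0 0 0 0 0.5'; python3 t.py w5 | sed -n '1p;7,13p'
```

```text
time: 5.85
eef_pos: [566.2, -172.6, 56.5]
orientation: [-3.14, 0.007, -3.086]
ft_force: [1.4, -0.8, -0.4]
opening: 0.704
time: 6.15
eef_pos: [566.2, -172.6, 56.5]
orientation: [-3.14, 0.007, -3.086]
ft_force: [0.8, -0.5, 0.3]
opening: 0.706
eef [ 566.2 -172.5   56.5] op 0.702 fz 0.7
-75 [(617, np.float64(30.6)), (308, np.float64(32.2)), (227, np.float64(33.2))]
-65 [(881, np.float64(37.7)), (319, np.float64(38.4)), (238, np.float64(39.7))]
-55 [(915, np.float64(72.6)), (336, np.float64(44.5)), (247, np.float64(45.7))]
-45 [(420, np.float64(63.4)), (350, np.float64(50.8)), (260, np.float64(51.8))]
-35 [(676, np.float64(55.8)), (374, np.float64(57.1)), (277, np.float64(58.0))]
-25 [(2804, np.float64(135.9)), (1267, np.float64(135.7)), (1163, np.float64(136.1))]
-15 [(1410, np.float64(69.8)), (668, np.float64(71.9)), (310, np.float64(70.7))]
```

View pics/w5.png

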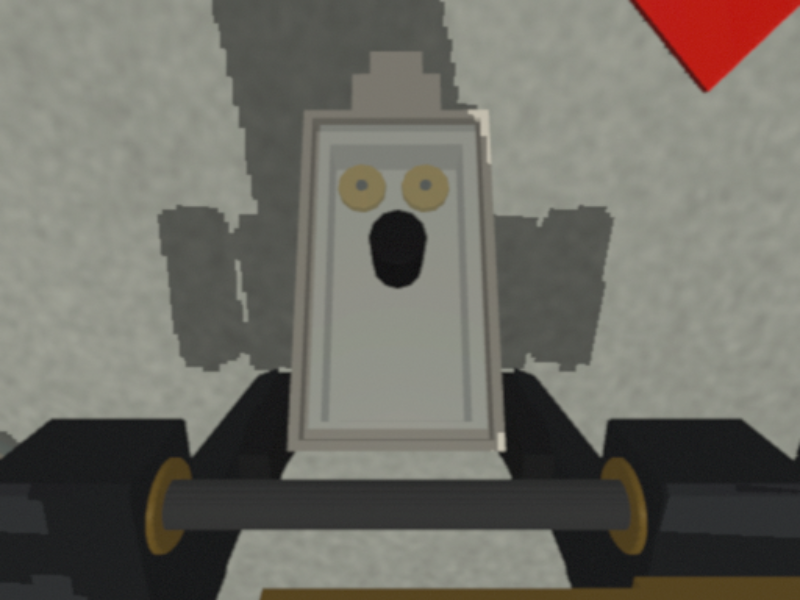

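Both discs are now at the lip end, at (362,188) and (425,188), with the tilt near 32° and the lid seated. I'll grip firmly and lift the dish a few mm clear of the bench. If it slipped round in the pads, the edge would touch down again before 45°.

```bash
python3 -m crank '0 0 0 0 0.5;0 0 0 0 0.5;0 0 3 0 0.5;0 0 6 0 0.5;0 0 6 0 0.5' 25; python3 t.py w6 | sed -n '1p;7,13p'
```

```text
time: 6.7
eef_pos: [566.2, -172.5, 62.6]
orientation: [-3.14, 0.007, -3.086]
ft_force: [0.1, 0.5, -3.7]
opening: 0.7
eef [ 566.1 -172.5   62.5] op 0.697 fz -4.1
-75 [(605, np.float64(35.9)), (300, np.float64(37.5)), (225, np.float64(38.6))]
-65 [(871, np.float64(43.4)), (316, np.float64(43.7)), (236, np.float64(44.9))]
-55 [(902, np.float64(78.4)), (339, np.float64(50.0)), (251, np.float64(51.3))]
-45 [(426, np.float64(69.5)), (347, np.float64(56.2)), (257, np.float64(57.7))]
-35 [(671, np.float64(61.6)), (372, np.float64(62.6)), (279, np.float64(63.9))]
-25 [(2807, np.float64(142.1)), (1282, np.float64(141.9)), (1171, np.float64(142.3))]
-15 [(1406, np.float64(75.8)), (661, np.float64(78.4)), (316, np.float64(76.6))]
```

View pics/w6.png

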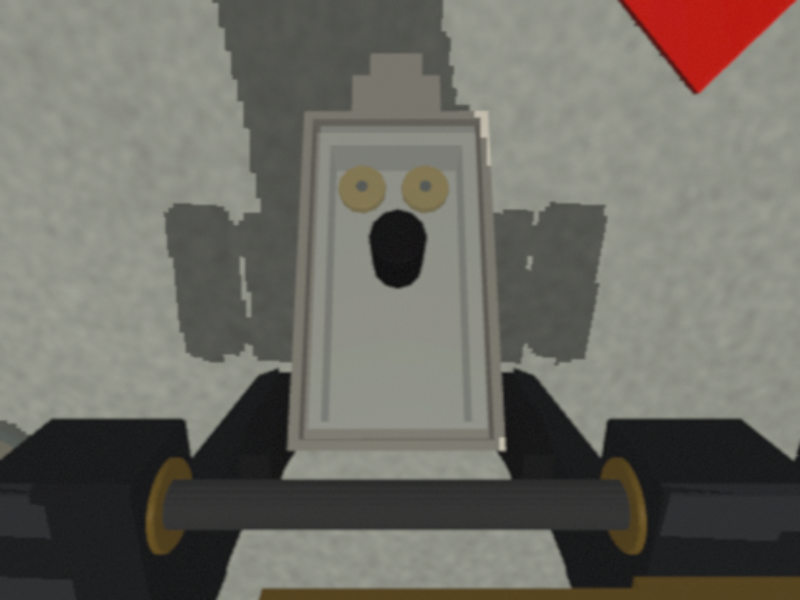

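Lifted clear: about 3.8 N is carried and the tilt still reads about 32°. Now I'll set the edge down, ease the grip and go back along the arc.

```bash
python3 -m crank '0 0 -3 0 0.5;0 0 -6 0 0.5;0 0 -6 0 0.5' 25; python3 -m crank '0 0 0 0 0.5; 0 0 0 0 0.5; 3 0 -4 0 0.5; 7 0 -8 0 0.5; 11 0 -13 0 0.5' 8;  python3 -m crank '4 0 -6 0 0.5; 8 0 -12 0 0.5; 11 1 -18 0 0.5; 13 1 -22 0 0.5; 13 1 -22 0 0.5'; python3 t.py w7 | sed -n '1p;5,13p'
```

```text
time: 7.05
eef_pos: [566.3, -172.5, 56.4]
orientation: [-3.14, 0.007, -3.086]
ft_force: [-0.2, 0.4, 0.5]
opening: 0.702
time: 7.55
eef_pos: [576.9, -172.3, 42.8]
orientation: [-3.14, 0.005, -3.086]
ft_force: [-0.6, 0.0, -1.9]
opening: 0.702
time: 8.05
eef_pos: [589.9, -171.4, 20.0]
orientation: [-3.14, 0.005, -3.086]
ft_force: [0.3, 0.3, -2.1]
opening: 0.7
eef [ 590.1 -171.3   20.4] op 0.703 fz -2.4
-95 [(1102, np.float64(26.8)), (522, np.float64(29.0)), (371, np.float64(29.7))]
-85 [(967, np.float64(27.5)), (490, np.float64(28.4)), (361, np.float64(30.6))]
-75 [(949, np.float64(28.8)), (466, np.float64(29.7)), (357, np.float64(31.9))]
-65 [(893, np.float64(30.0)), (454, np.float64(30.8)), (335, np.float64(33.2))]
-55 [(1504, np.float64(56.2)), (434, np.float64(31.9)), (318, np.float64(34.5))]
-45 [(651, np.float64(58.5)), (408, np.float64(33.4)), (304, np.float64(35.8))]
-35 [(429, np.float64(34.2)), (398, np.float64(34.5)), (292, np.float64(37.1))]
-25 [(2760, np.float64(99.5)), (1257, np.float64(99.4)), (1157, np.float64(99.7))]
-15 [(1280, np.float64(37.4)), (601, np.float64(40.3)), (284, np.float64(39.7))]
```

View pics/w7.png

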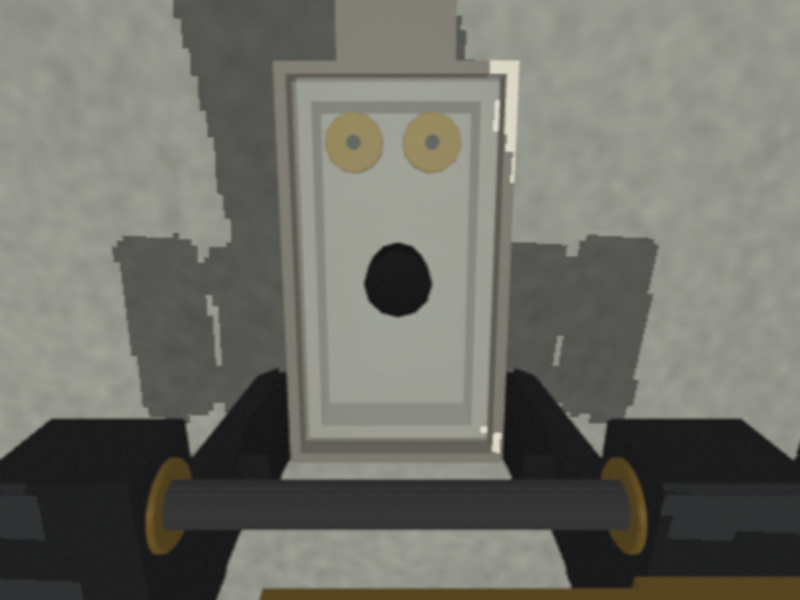

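Tilt is 7.2°, with the discs at (353,142) and (432,142) and the lid seated. It needs about 12 mm more.

```bash
python3 -m crank '1 0 -4 0 0.5; 2 0 -8 0 0.5; 3 0 -11 0 0.5; 3 0 -12 0 0.5; 3 0 -12 0 0.5' 5; python3 t.py w8 | sed -n '1p;5,13p'
```

```text
time: 8.6
eef_pos: [593.5, -171.3, 8.3]
orientation: [-3.141, 0.006, -3.086]
ft_force: [0.5, 0.6, -1.6]
opening: 0.701
eef [ 593.4 -171.3    8.4] op 0.706 fz -2.3
-95 [(1338, np.float64(26.3)), (635, np.float64(28.8)), (454, np.float64(29.3))]
-85 [(1127, np.float64(25.9)), (584, np.float64(26.5)), (429, np.float64(29.0))]
-75 [(1096, np.float64(25.9)), (548, np.float64(26.5)), (403, np.float64(29.2))]
-65 [(972, np.float64(26.0)), (493, np.float64(26.5)), (367, np.float64(29.1))]
-55 [(1573, np.float64(32.6)), (464, np.float64(26.6)), (345, np.float64(29.4))]
-45 [(1106, np.float64(52.0)), (428, np.float64(26.6)), (320, np.float64(29.2))]
-35 [(104, np.float64(26.6)), (399, np.float64(26.8)), (296, np.float64(29.5))]
-25 [(2678, np.float64(88.0)), (1258, np.float64(87.6)), (1163, np.float64(88.1))]
-15 [(1253, np.float64(27.0)), (596, np.float64(30.4)), (269, np.float64(29.7))]
```

```bash
python3 -m crank '0 0 -1 0 0.5; 0 0 -1 0 0.5; 0 0 -1 0 0.2; 0 0 -1 0 0; 0 0 -1 0 0' 5; python3 -m crank '0 0 0 0 0; 0 0 20 0 0; 0 0 60 0 0; 0 0 95 0 0; 0 0 95 0 0';  python3 t.py w8
python3 - <<'E'
from h import *
c=capture('scene'); im=c['color']
save('s2',cv2.resize(im[130:260,150:300],(692,600),interpolation=cv2.INTER_CUBIC))
E
```

```text
time: 9.15
eef_pos: [593.6, -171.3, 7.5]
orientation: [-3.14, 0.007, -3.086]
ft_force: [-0.9, 0.0, 0.2]
opening: 0.948
time: 9.65
eef_pos: [597.0, -171.8, 107.2]
orientation: [-3.139, 0.016, -3.087]
ft_force: [-0.1, -0.6, 0.6]
opening: 1.001
eef [ 595.4 -171.7  104.9] op 1.002 fz -0.8
-125 [(216, np.float64(29.7)), (153, np.float64(-0.2)), (160, np.float64(-0.1))]
-115 [(422, np.float64(29.8)), (147, np.float64(-0.2)), (143, np.float64(-0.1))]
-105 [(418, np.float64(29.9)), (109, np.float64(0.3)), (95, np.float64(-0.1))]
-95 [(402, np.float64(26.0)), (182, np.float64(26.7)), (127, np.float64(29.4))]
-85 [(370, np.float64(25.8)), (177, np.float64(26.1)), (117, np.float64(29.2))]
-75 [(344, np.float64(25.8)), (162, np.float64(26.0)), (110, np.float64(29.2))]
-65 [(339, np.float64(25.7)), (164, np.float64(26.2)), (107, np.float64(29.3))]
-55 [(445, np.float64(34.9)), (148, np.float64(26.2)), (102, np.float64(29.3))]
-45 [(303, np.float64(51.6)), (146, np.float64(26.2)), (94, np.float64(29.2))]
-35 [(206, np.float64(25.9)), (143, np.float64(26.1)), (95, np.float64(29.5))]
-25 [(2259, np.float64(187.2)), (1008, np.float64(187.1)), (947, np.float64(187.4))]
-15 [(741, np.float64(197.0)), (379, np.float64(197.1)), (93, np.float64(29.5))]
-5 [(262, np.float64(25.8)), (125, np.float64(26.1)), (77, np.float64(29.4))]
5 [(259, np.float64(26.2)), (115, np.float64(28.8)), (65, np.float64(29.1))]
15 [(0, None), (0, None), (0, None)]
```

View pics/w8.png

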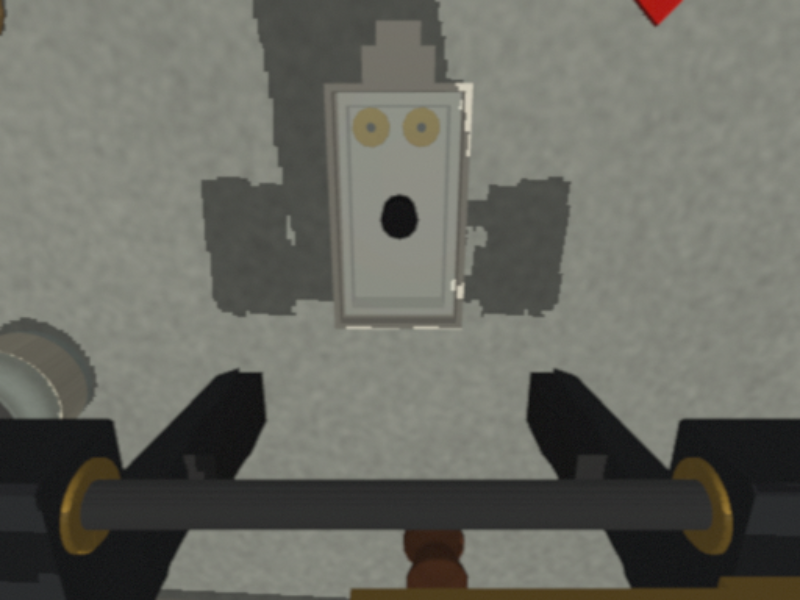

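View pics/s2.png

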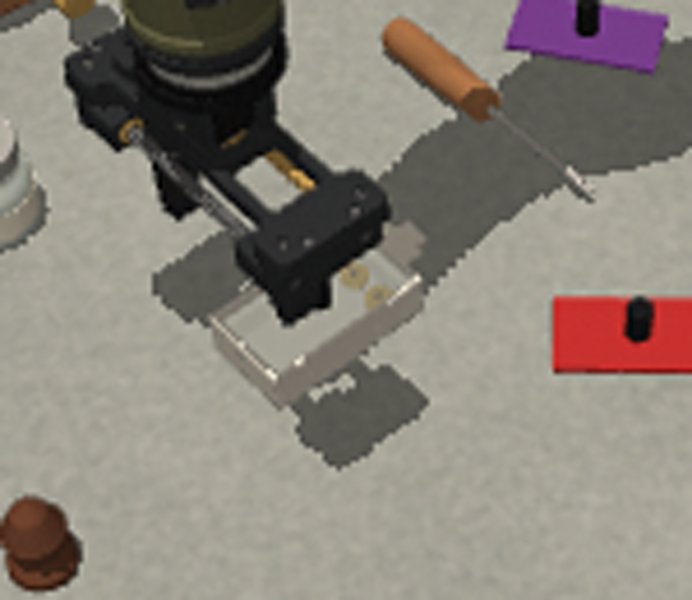

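The dish is level and back on the bench, with rim height about 29.3 on the upright side, lid plate at 26 and knob top at 52. The discs are at (371,127) and (421,127), at the lip end. Next I'll locate the knob.

Run:
```python
from h import *
c=capture('wrist'); W=cloud(c); e=get_obs()['eef_pos']; s=.64
m=(W[...,2]>49)&(W[...,2]<56)&(np.abs(W[...,0]-555)<25)&(np.abs(W[...,1]+172)<20)
P=W[m]; print(len(P),P.mean(0),P.min(0),P.max(0)); print(e)
k=c['color'].max(-1)<60; k[:120]=0;k[170:]=0;k[:,:230]=0;k[:,285:]=0
v,u=np.nonzero(k); print(u.min(),u.max(),v.min(),v.max()); 
print(ray(c,399*s,(196+17)*s,52), ray(c,399*s,196*s,52),'rim ctr',np.mean([ray(c,a*s,b*s,30) for a,b in [(323,84),(473,84),(462,328),(335,328)]],0))
```

```text
475 [ 546.71572396 -171.89369774   51.69064794] [ 539.10201416 -179.4128171    49.08723881] [ 554.72142677 -164.1530878    54.08167112]
[ 593.03928911 -171.42758758  102.04877545]
243 266 131 158
[ 540.12495488 -171.91079096   52.        ] [ 533.46985533 -172.30221191   52.        ] rim ctr [ 544.42347987 -171.87048227   30.        ]
```

```bash
python3 -m crank '-23 0 -5 0 0; -46 0 -20 0 0; -46 0 -40 0 0.3; -46 0 -55 0 0.5; -46 0 -60 0 0.5' 15; python3 -m crank '0 0 0 0 0.5;0 0 0 0 0.5'
```

```text
time: 10.3
eef_pos: [544.9, -171.0, 39.2]
orientation: [3.142, 0.001, -3.086]
ft_force: [-0.4, 0.3, 0.1]
opening: 0.749
time: 10.5
eef_pos: [544.4, -170.8, 38.8]
orientation: [3.141, -0.001, -3.086]
ft_force: [-1.3, 0.3, -0.2]
opening: 0.569
```

```bash
python3 -m crank '2 -1 -3 0 0.5; 2 -1 -6 0 0.5; 2 -1 -6 0 0.6; 2 -1 -6 0 0.75; 2 -1 -6 0 0.9' 15; python3 -m crank '0 0 0 0 0.95;0 0 0 0 0.95;0 0 0 0 0.95'; python3 t.py w9 | head -1
```

```text
time: 11.0
eef_pos: [546.5, -171.8, 32.9]
orientation: [3.141, -0.001, -3.086]
ft_force: [-0.6, -0.2, 0.3]
opening: 0.253
time: 11.3
eef_pos: [546.5, -172.0, 33.1]
orientation: [3.142, -0.0, -3.086]
ft_force: [-0.4, -0.1, 0.1]
opening: 0.164
eef [ 546.5 -172.    33. ] op 0.162 fz 0.7
```

View pics/w9.png

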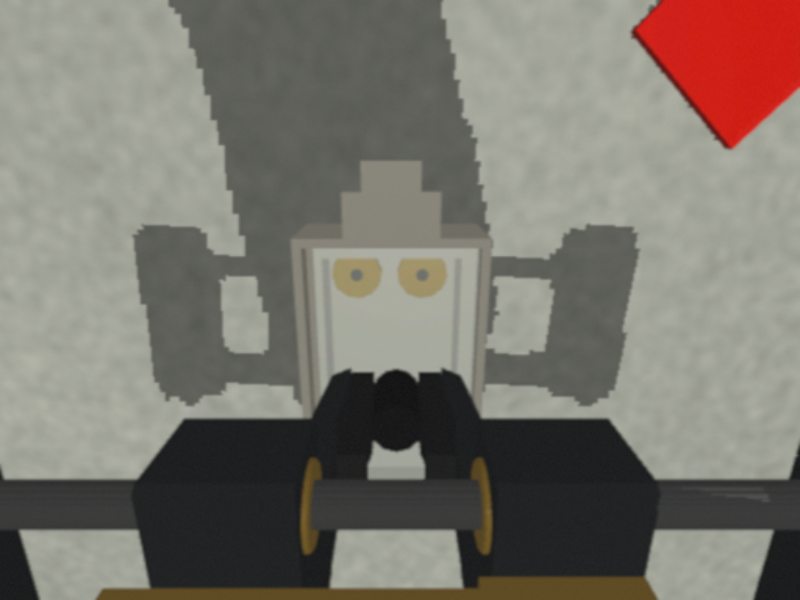

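The fingers are at the knob (396,410), and the opening of about 14.3 mm is near 16 mm. I'll check that it has stopped, then lift straight up.

```bash
python3 -m crank '0 0 0 0 0.95;0 0 0 0 0.95' 15; python3 -m crank '0 0 2 0 0.95; 0 0 5 0 0.95; 0 0 9 0 0.95; 0 0 14 0 0.95;0 0 20 0 0.95'; python3 t.py w10 | head -1
```

```text
time: 11.55
eef_pos: [546.5, -172.0, 33.0]
orientation: [3.142, -0.0, -3.086]
ft_force: [0.1, 0.0, 0.1]
opening: 0.163
time: 12.05
eef_pos: [546.4, -171.8, 53.5]
orientation: [3.141, -0.001, -3.086]
ft_force: [0.7, 0.0, -0.5]
opening: 0.164
eef [ 547.  -172.    54.5] op 0.164 fz 0.3
```

View pics/w10.png

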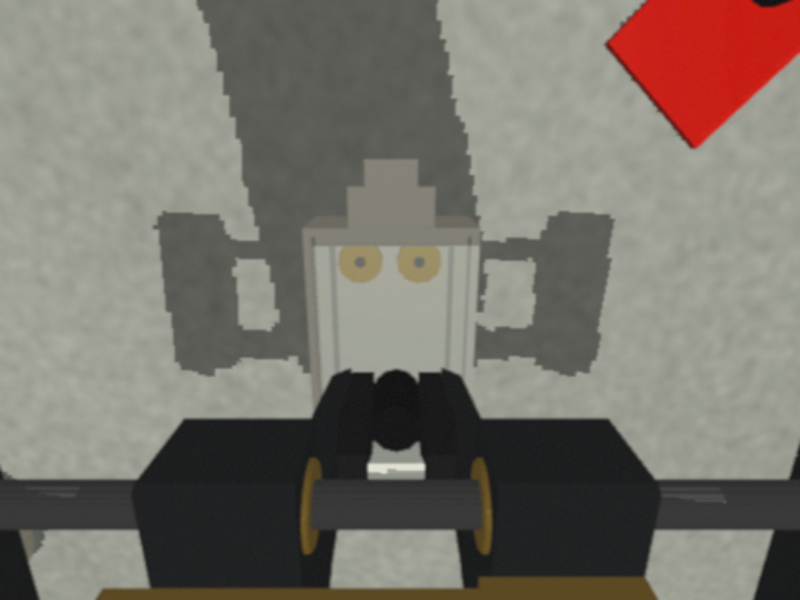

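The knob holds its place between the fingers at (396,410) while the dish drops away, so the lid is held. I'll raise it and carry it over.

```bash
python3 -m crank '0 0 15 0 0.95; 0 0 35 0 0.95; 2 5 55 0 0.95; 4 20 55 0 0.95; 6 45 55 0 0.95'; python3 -m crank '3 30 0 0 0.95; 6 60 0 0 0.95; 9 90 0 0 0.95; 12 115 0 0 0.95; 14 127 0 0 0.95'; python3 t.py w11 | head -1;  python3 - <<'E'
from h import *
c=capture('scene'); im=c['color']
save('s3',cv2.resize(im[130:290,170:370],(750,600),interpolation=cv2.INTER_CUBIC))
E
```

```text
time: 12.6
eef_pos: [553.2, -127.9, 109.7]
orientation: [-3.14, 0.002, -3.089]
ft_force: [-1.5, 0.4, -0.7]
opening: 0.164
time: 13.1
eef_pos: [566.8, 3.7, 109.1]
orientation: [3.14, 0.002, -3.084]
ft_force: [-0.0, 0.5, -1.0]
opening: 0.164
eef [567.3   4.8 109.3] op 0.158 fz -0.7
```

View pics/w11.png

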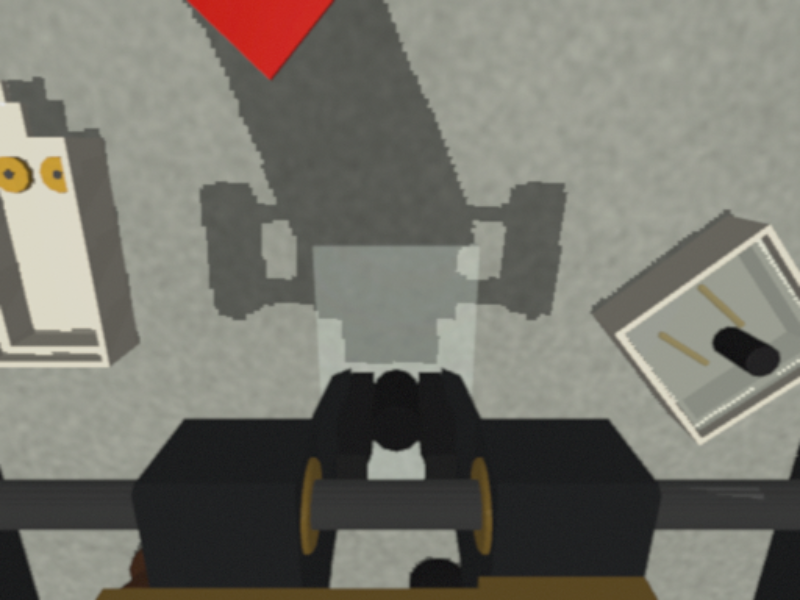

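View pics/s3.png

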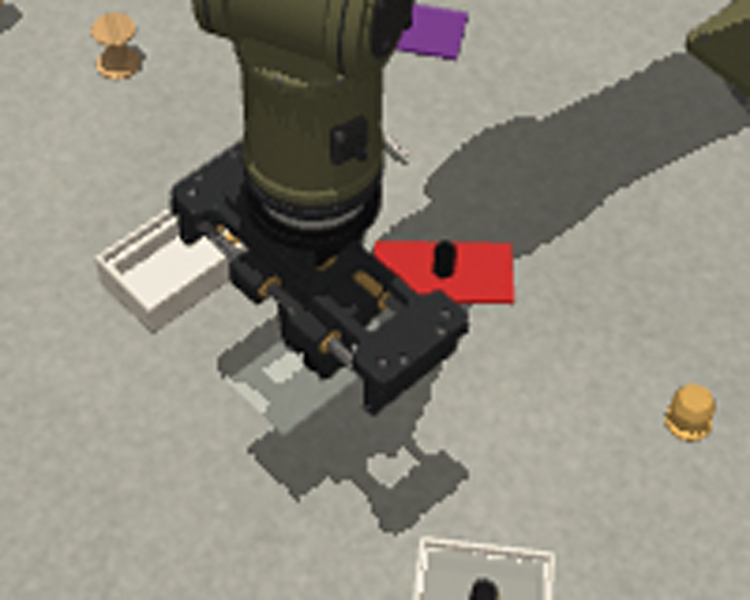

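The lid hangs level from the knob, the discs (15,175) and (55,175) are still at the lip end, and the bench below is bare. Lowering now.

```bash
python3 -m crank '0 -2 -30 0 0.95; 0 -4 -60 0 0.95; 0 -4 -80 0 0.95; 0 -4 -90 0 0.95; 0 -4 -92 0 0.95'; python3 -m crank '0 0 0 0 0.95'
```

```text
time: 13.7
eef_pos: [566.2, -3.4, 16.2]
orientation: [-3.141, -0.0, -3.086]
ft_force: [0.0, -1.2, -1.0]
opening: 0.167
time: 13.8
eef_pos: [566.5, -4.0, 16.5]
orientation: [-3.14, 0.0, -3.087]
ft_force: [0.3, -0.0, 0.2]
opening: 0.165
```

```bash
python3 -m crank '0 0 -2 0 0.95; 0 0 -4 0 0.95; 0 0 -5 0 0.95; 0 0 -5 0 0.95'; python3 t.py w12 | head -1
```

```text
time: 14.2
eef_pos: [566.7, -3.9, 11.7]
orientation: [-3.141, 0.0, -3.087]
ft_force: [-0.3, -0.2, 0.3]
opening: 0.164
eef [566.6  -3.8  11.7] op 0.161 fz 0.1
```

View pics/w12.png

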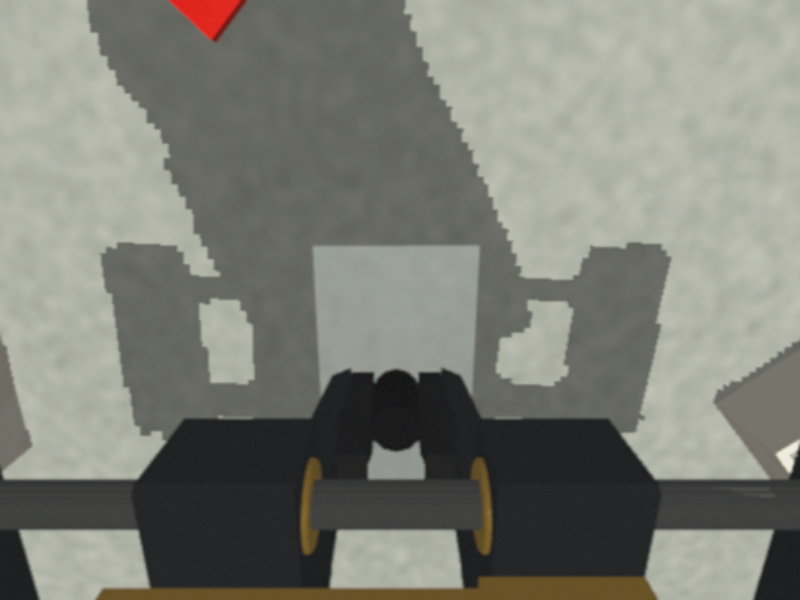

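```bash
python3 -m crank '0 0 -1 0 0.95; 0 0 -1 0 0.95; 0 0 -1 0 0.8; 0 0 -1 0 0.5; 0 0 -1 0 0.5'; python3 -m crank '0 0 0 0 0.4;0 0 0 0 0.4'; python3 -m crank '0 0 10 0 0.4; 0 0 30 0 0.4; 0 0 60 0 0.4; 0 0 100 0 0.4; 0 0 140 0 0.4'; python3 -m crank '10 0 0 0 0.4; 40 0 30 0 0.4; 80 0 60 0 0.4; 80 0 60 0 0.4'; python3 t.py w13 | head -1
python3 - <<'E'
from h import *
c=capture('scene'); im=c['color']
save('s4',cv2.resize(im[130:290,170:370],(750,600),interpolation=cv2.INTER_CUBIC))
E
```

```text
time: 14.75
eef_pos: [566.6, -3.8, 10.6]
orientation: [-3.141, 0.0, -3.087]
ft_force: [-0.1, -0.6, -0.2]
opening: 0.36
time: 14.95
eef_pos: [566.6, -3.8, 10.5]
orientation: [-3.141, 0.0, -3.087]
ft_force: [0.5, -0.5, -0.2]
opening: 0.54
time: 15.45
eef_pos: [566.1, -3.9, 152.3]
orientation: [-3.141, -0.0, -3.087]
ft_force: [0.2, -0.2, -0.3]
opening: 0.598
time: 15.85
eef_pos: [653.9, -3.4, 218.2]
orientation: [3.141, 0.015, -3.089]
ft_force: [0.6, 0.4, -0.4]
opening: 0.6
eef [649.5  -3.6 215.3] op 0.607 fz 0.2
```

View pics/w13.png

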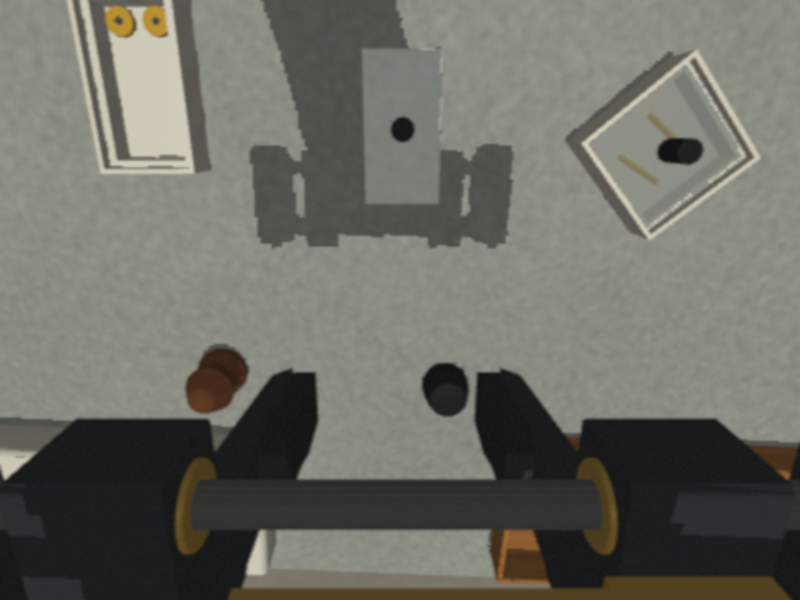

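View pics/s4.png

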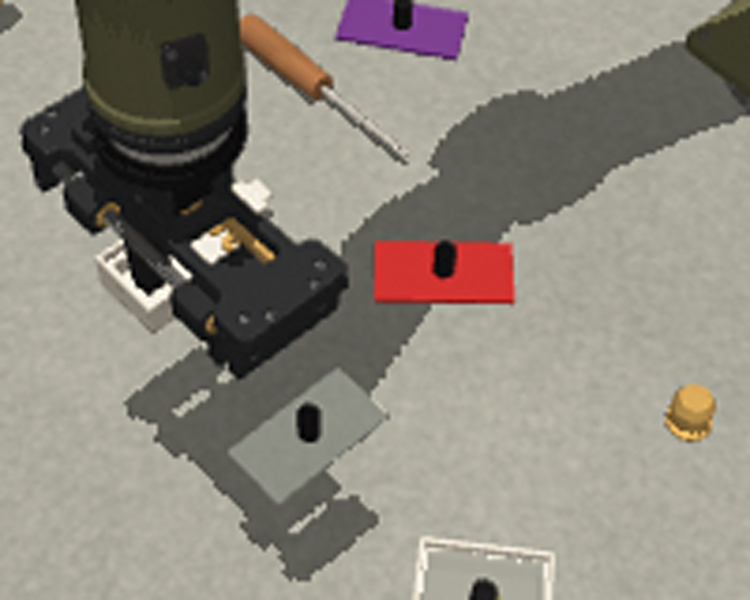

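The lid lies flat, knob up, at (402,127) in the wrist view. The discs are at the lip end of the dish at (120,20) and (155,20). One last numeric check, then I hand in.

Run:
```python
from h import *
c=capture('wrist'); W=cloud(c); s=.64
P=np.array([ray(c,u*s,v*s,4) for u,v in [(363,48),(441,48),(440,204),(365,204)]]); print('lid ctr',P.mean(0).round(1),[round(np.linalg.norm(P[i]-P[i-1]),1) for i in range(4)])
for u,v in [(380,70),(425,70),(380,190),(425,190),(402,127)]: print(W[int(v*s),int(u*s)].round(1))
a=np.mean([ray(c,u*s,v*s,30) for u,v in [(102,173),(194,173)]],0); print('far rim',a)
for u,v in[(120,20),(155,20)]: d=ray(c,u*s,v*s,9); print('disc',d.round(1),'dish x',55-(a-d)[0].round(1))
o=get_obs(); print(o['time'],abs(o['qd']).max(), o['ft_force']); job_done()
```

```text
lid ctr [557.2  -3.    4. ] [np.float64(100.5), np.float64(50.9), np.float64(100.5), np.float64(53.7)]
[520.2 -20.1   4.5]
[518.7   9.7   5.5]
[597.8 -16.6   4.2]
[596.   15.5   3.8]
[555.2  -3.6   3.2]
far rim [ 593.64514462 -167.10216045   30.        ]
disc [ 501.9 -185.5    9. ] dish x -36.8
disc [ 500.7 -163.4    9. ] dish x -38.0
16.0 0.04204563220936256 [-0.31493119 -0.61861822 -0.64603997]
the job is handed in; nothing more can be done
```

I handed the job in at about 16 s, after all the steps had been done; no verdict was reported.

- **Tilt:** I gripped the dish lightly near its far end and tilted it about its lip-end bottom edge to about 32°, with the lid on. Both discs slid to the lip end. I then gripped it firmly, lifted it 6 mm clear of the bench, and set it back level. The tilt came mainly from letting the dish pivot in the pads, because the moves allow no tool tilt.
- **Lid:** I lifted it by its knob and laid it flat on the bare middle of the bench.

**Last checks:**
- **Lid position:** its centre is at about (557, -3) mm. All four corners read 4 to 5.5 mm high, which fits a 4 mm plate lying flat. The knob is up, and the lid is released.
- **Discs:** they sit at dish x of about -37 and -38 mm, below the -15 mm limit.
- **Dish:** its rim was level after release; I did not measure this again after taking the lid off.
- **Robot:** the gripper is clear of everything. The joints still showed a small speed of about 0.04 rad/s from settling.

**Readings that disagreed:**
- The cameras differed by up to about 10 mm on the dish's y position (-177 to -167 mm). I used the close wrist view.
- The left and right rim heights differed by 1 to 3 mm, because the sampled strip on one side ran onto the lid plate.
- The opening on the knob read 14.3 mm instead of 16 mm, but the grip held.
- In the last check, a depth sample aimed at the knob read 3 mm, so it missed the knob top. The pictures show the knob upright.

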